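# Load the clamping bolt into the T-slot

## Robot

A 6-joint arm with a two-finger parallel gripper is mounted at the origin on a cart in front of the work surface, level with it; the furniture and walls round the work are solid. World frame = base frame: x ahead of the robot, y to its left, z up, the work surface at z = 0. Lengths are in m, angles in rad, forces in N, time in s.
With the tool pointing down it reaches from about 0.35 to 0.775 m from the base axis. Payload 5.5 kg.
Tool frame: the origin (TCP) lies between the finger pads; the fingertips stand 25 mm ahead of it and the grasp point (between the pads) lies 6 mm ahead of it (manip.tips_ahead is the distance from the TCP to the fingertips, in m); z points along the fingers, y is the line along which they close (so a half turn about z gives the same grasp; the last joint's range is limited). The gripper opens to 85 mm and grips with 20 to 120 N. Pads are 22 mm wide; open, the fingers measure 114 mm over their backs; the gripper's body (76 mm by 85 mm) begins 54 mm behind the grasp point. The pads swing forward as they close: fully open they stand 13 mm farther back than shut.
Start: joints at [1.044, 0.313, 0.046, 1.304, 0, 1.431], TCP at [0.217, 0.533, 0.256] pointing down, gripper open.
Joint ranges: [-2.76, 2.76], [-0.86, 1.69], [-1.03, 1.26], [-2.2, 2.34], [-1.47, 1.5], [-3.14, 3.14]. Speed limits (rad/s): [2.57, 2.57, 3.14, 3.14, 3.14, 3.14].

## Interface

Orientations are given as a 3x3 rotation matrix whose columns are the frame's x, y, z axes.
In Python, from rig import manip gives the robot as it stands.
- The arm moves only by the shell command python3 -m handwheel 'ROWS' [FORCE]. ROWS is JSON, a list that holds one entry, the list of rows, each a list of 5 numbers: the closure, from 0 (fully open) to 1 (shut), then the shift along the tool's x, y, z in cm, then the turn about the tool's z in rad. A call has 1 to 8 rows; each row is the pose to reach, as a shift and turn from the pose commanded when the call began, along the tool's axes at that moment; what a row does not reach only later rows make up. A row lasts 1/12 s, in which the tool goes at most 41.7 mm and 7.16 degrees, less where a joint would pass 70% of its speed; a pose out of reach is approached as far as the arm can. A call with a gripper value outside its range is refused whole. The fingers move at their own pace and stop on an object; FORCE is the grip in N (left out, the last holds). Time passes only in rows, so rows that repeat a pose let the fingers close. It gives the time, the measured TCP pose, the force, the opening and the grip force at its end, in the units of the state.
- manip.get_state(): the state, without advancing time (a new reading comes with each control period).
- manip.camera(name): name is "scene" or "side" or "wrist"; returns the picture (420x560x3 uint8, red, green, blue); there is no depth.
- manip.calibration(name): a dict with "fx", "fy", "cx", "cy" (pixels), "k1" (the pictures are not rectified: a ray, as slopes to the right and down, at radius r is drawn at 1 + k1 r^2 times it, then the intrinsics apply), "rvec" (rotation vector, rad) and "tvec" (3), from world to camera coordinates, as OpenCV has them. Camera axes: x right, y down, z forward; pixel columns grow to the right and rows downward; lengths in m; the calibration is good to about 2 mm. A picture is of the moment at which its call begins: read the wrist's pose just before it. calibration takes no time and is no camera call; for the wrist camera it gives the pose at the moment of the call.
- manip.finish_job(): hands the job in; it is judged then, once.
The state is a dict: "time_s": time; "joint_pos": joint angles; "joint_vel": joint speeds; "joint_torque": joint torques, N m; "position": TCP position; "eef_rot": TCP orientation; "wrist_force": force on the tool from outside, world axes, zero at the start; "wrist_torque": the same for the moment, N m; "grip_width": finger opening in m; "grip_force": force on a finger pad.
Only numpy, scipy, OpenCV 4.12 (cv2) and the standard library are available. Lean on these libraries where they do the work, as an engineer would, in place of code of your own. Each camera call takes 0.05 s, during which the arm holds its last target. There are 200 camera calls.

## Task

Slide the rusty orange bolt, upright with its head under the lips, into the T-slot strip from its open mouth until it is fully home against the red end stop, and leave it standing there. Leave the two dark grey bolts standing where they are.

Things in the scene. Friction and masses are not known exactly. Their poses are not given: they have to be found in the camera images.
- rusty_bolt: Rusty orange hex bolt standing on its head, thread up, 59 mm tall. Head: 9 mm high, 23 mm across flats, 27 across corners; shank 14 mm diameter. Origin: centre of the head's underside; z up along the shank. In the strip its lower 23 mm are below the lips' tops: grip the upper 30 mm of the shank so the fingers clear the lips.
- tslot: Fixed metal T-slot strip, 150 (x) x 84 x 29 mm high. Origin: centre of underside; x runs along the slot from open mouth (robot side) to red stop. Floor z=4. Bare apron x=-75..-26; then lips (z=22..27) with 22 mm slot between (shank), over a channel 38 wide, 18 high (head), both centred on y=0, flared at the mouth. Stop face at x=60: rusty bolt fully home has its origin at x about 47, z=4.
- long_dark_bolt: Bystander: dark grey hex bolt standing on its head, 68 mm tall, shank 12 mm, head 20 x 23 mm. Origin: centre of the head's underside.
- short_dark_bolt: Bystander: dark grey hex bolt standing on its head, 52 mm tall, shank 10 mm, head 16 x 19 mm. Origin: centre of the head's underside.
Mind the look-alikes: they are no part of the job. Leave any green look-alike of the rusty_bolt alone.

How it is judged:
At the end, for the whole second after the job is handed in: The rusty bolt stands upright (within 10 degrees), at rest, on the floor of the T-slot strip with its head under the lips, within about 12 mm of the red end stop; both dark grey bolts still stand (x of rusty_bolt in the frame of tslot between 0.035 and 0.055 m and y of rusty_bolt in the frame of tslot between -0.01 and 0.01 m and z of rusty_bolt in the frame of tslot between 0 and 0.009 m and angle between rusty_bolt's own z axis and vertical below 0.17 rad and linear speed of rusty_bolt below 0.02 m/s and angle between each of long_dark_bolt, short_dark_bolt's own z axis and vertical below 0.3 rad); the robot touches nothing.
It fails at once if a dark grey bolt is knocked over or moved by more than 25 mm (angle between any of long_dark_bolt, short_dark_bolt's own z axis and vertical above 0.6 rad or distance of any of long_dark_bolt, short_dark_bolt from where it was at the start of the episode above 0.025 m).
It also fails if it takes over 38 s, if anything falls off the work surface, if the arm or the gripper's body presses on something with over 40 N, if the wrist force passes 120 N, or if a joint passes its speed limit or range.

## Working session

There is one attempt and no reset: what is moved stays moved. The work goes in short steps, Python scripts to look and compute and a shell command to move; the robot and the scene stay as the last step left them, time stands still between calls to the robot, and variables do not carry over. Pictures are saved under pics/ and viewed, at most 10 in all, crops included, and the job is handed in when it is done.

```bash
mkdir -p pics; ls; python3 - <<'E'
from rig import manip
import cv2
a=manip.camera("scene");b=manip.camera("side")
cv2.imwrite("pics/a.png",a[:,:,::-1]);cv2.imwrite("pics/b.png",b[:,:,::-1])
s=manip.get_state();print(s["time_s"],s["position"],s["eef_rot"],s["grip_width"],s["joint_pos"])
E
```

```text
pics
0.1 [0.2167118  0.53214009 0.25546642] [[-9.26117299e-01  3.77234701e-01 -8.54145693e-04]
 [ 3.77235597e-01  9.26116135e-01 -1.48637152e-03]
 [ 2.30327192e-04 -1.69876854e-03 -9.99998531e-01]] 0.08556482850062498 [ 1.04437622e+00  3.13977690e-01  4.50882104e-02  1.30362114e+00
 -8.31049760e-06  1.43118558e+00]
```

View pics/a.png

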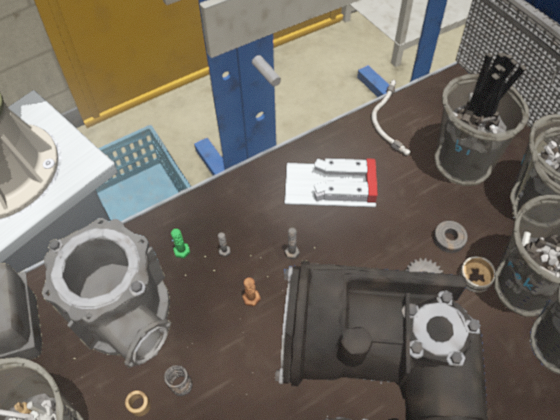

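View pics/b.png

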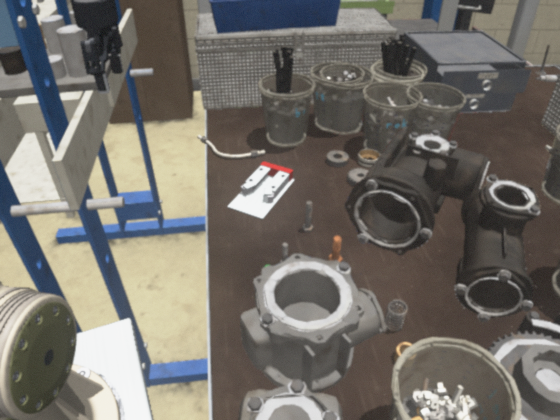

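Scene view: rusty bolt near (251,292), dark bolts near (224,243) and (292,242), a green look-alike at (180,243), and the strip at about (335,183) with its red stop on the right. Side view: rusty bolt near (337,245), long dark bolt near (308,215), strip at about (262,188).

```bash
cat > h.py <<'E'
import numpy as np, cv2
from rig import manip
def ray(c,uv):
    K=np.array([[c["fx"],0,c["cx"]],[0,c["fy"],c["cy"]],[0,0,1.]])
    n=cv2.undistortPoints(np.array([[uv]],float),K,np.array([c["k1"],0,0,0,0.]))[0,0]
    R=cv2.Rodrigues(np.array(c["rvec"],float))[0]; t=np.array(c["tvec"],float).ravel()
    return -R.T@t, R.T@np.array([n[0],n[1],1])
def onz(c,uv,z):
    o,d=ray(c,uv); return o+d*(z-o[2])/d[2]
def proj(c,p):
    K=np.array([[c["fx"],0,c["cx"]],[0,c["fy"],c["cy"]],[0,0,1.]])
    return cv2.projectPoints(np.array([p],float),np.array(c["rvec"],float),np.array(c["tvec"],float),K,np.array([c["k1"],0,0,0,0.]))[0].ravel()
def tri(c1,u1,c2,u2):
    (o1,d1),(o2,d2)=ray(c1,u1),ray(c2,u2)
    s=np.linalg.lstsq(np.c_[d1,-d2],o2-o1,rcond=None)[0]
    a,b=o1+s[0]*d1,o2+s[1]*d2; return (a+b)/2,np.linalg.norm(a-b)
E
python3 - <<'E'
from h import *
a=cv2.imread("pics/a.png");b=cv2.imread("pics/b.png")
A,B=manip.calibration("scene"),manip.calibration("side")
for n,c in(("A",A),("B",B)): print(n,ray(c,(280,210)))
def blob(im,box,lo,hi):
    x0,y0,x1,y1=box;h=cv2.cvtColor(im,cv2.COLOR_BGR2HSV)
    m=np.zeros(h.shape[:2],np.uint8);m[y0:y1,x0:x1]=cv2.inRange(h,lo,hi)[y0:y1,x0:x1]
    ys,xs=np.nonzero(m);print("area",len(xs),"mean",xs.mean(),ys.mean(),"box",xs.min(),ys.min(),xs.max(),ys.max());return xs.mean(),ys.mean()
ca=blob(a,(235,270,270,312),(3,110,70),(18,255,255));cb=blob(b,(325,230,350,265),(3,110,70),(18,255,255))
print("rusty centroid",tri(A,ca,B,cb))
ca=blob(a,(355,150,385,210),(170,120,80),(180,255,255));cb=blob(b,(250,155,300,185),(170,120,80),(180,255,255))
print("red",tri(A,ca,B,cb))
x=np.hstack([cv2.resize(a[145:220,275:390],None,fx=6,fy=6,interpolation=2)])
cv2.imwrite("pics/c.png",x)
y=cv2.resize(b[155:220,220:310],None,fx=6,fy=6,interpolation=2)
z=cv2.resize(a[225:310,165:305],None,fx=5,fy=5,interpolation=2);cv2.imwrite("pics/d.png",z)
E
```

```text
A (array([ 0.78779302, -0.06706136,  0.73851154]), array([-0.39012635,  0.39892284, -0.82988848]))
B (array([ 0.20918411, -0.33974125,  0.59905813]), array([ 0.29521719,  0.70458371, -0.64554488]))
area 346 mean 250.28034682080926 292.59248554913296 box 243 277 259 305
area 138 mean 336.5652173913044 246.46376811594203 box 329 235 341 260
rusty centroid (array([0.52188357, 0.14007345, 0.03543419]), np.float64(0.004545841218548117))
area 1 mean 374.0 199.0 box 374 199 374 199<stdin>:8: RuntimeWarning: Mean of empty slice.
  ret = ret.dtype.type(ret / rcount)
Traceback (most recent call last):
ValueError: zero-size array to reduction operation minimum which has no identity
```

```bash
python3 - <<'E'
from h import *
a=cv2.imread("pics/a.png");b=cv2.imread("pics/b.png")
A,B=manip.calibration("scene"),manip.calibration("side")
def rd(im,box):
    x0,y0,x1,y1=box;h=cv2.cvtColor(im,cv2.COLOR_BGR2HSV)
    m=np.zeros(h.shape[:2],np.uint8);m[y0:y1,x0:x1]=(cv2.inRange(h,(0,130,80),(6,255,255))|cv2.inRange(h,(170,130,80),(180,255,255)))[y0:y1,x0:x1]
    ys,xs=np.nonzero(m);print(len(xs),xs.mean(),ys.mean());return xs.mean(),ys.mean()
print("red",tri(A,rd(a,(355,150,385,210)),B,rd(b,(250,155,300,185))))
cv2.imwrite("pics/c.png",cv2.resize(a[145:220,275:390],None,fx=6,fy=6,interpolation=2))
y=cv2.resize(b[155:265,220:350],None,fx=4,fy=4,interpolation=2)
z=cv2.resize(a[225:310,215:305],None,fx=3,fy=3,interpolation=2)
z=cv2.copyMakeBorder(z,0,y.shape[0]-z.shape[0],0,0,0);cv2.imwrite("pics/d.png",np.hstack([y,z]))
E
```

```text
333 371.71771771771773 178.66066066066065
141 276.84397163120565 166.81560283687944
red (array([0.52235053, 0.42439354, 0.0276931 ]), np.float64(0.0019197111165292682))
```

View pics/c.png

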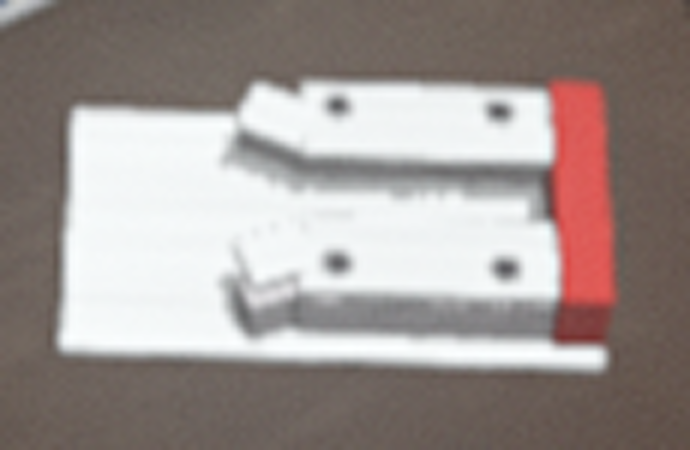

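View pics/d.png

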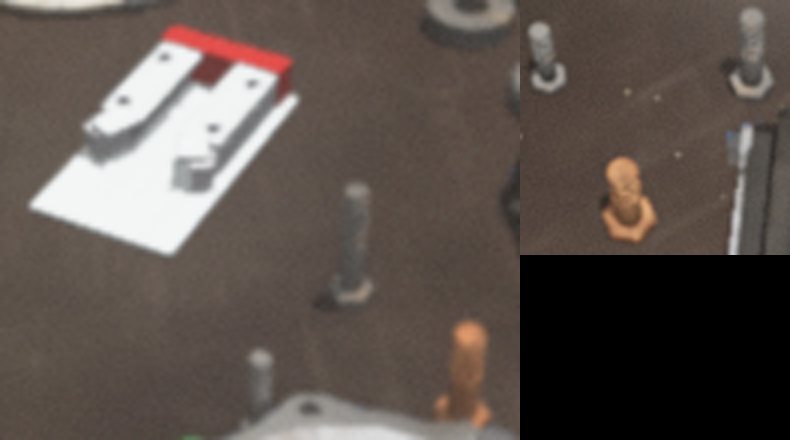

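Crop c: apron corners at (72,106), (60,350) and (607,362), lip screws at (338,104), (500,110), (337,262) and (505,267). Crop d: rusty top at (470,333) in the side view and (622,167) in the scene view, all bolts standing.

```bash
python3 - <<'E'
from h import *
np.set_printoptions(precision=4,suppress=True)
A,B=manip.calibration("scene"),manip.calibration("side")
ca=lambda x,y:((x+.5)/6-.5+275,(y+.5)/6-.5+145)
da=lambda x,y:((x-520+.5)/3-.5+215,(y+.5)/3-.5+225)
db=lambda x,y:((x+.5)/4-.5+220,(y+.5)/4-.5+155)
for n,p,q,z in(("rusty",(622,167),(470,333),.059),("long",(752,17),(357,190),.068),("short",(540,30),(261,357),.052)):
    print(n,onz(A,da(*p),z),onz(B,db(*q),z),*tri(A,da(*p),B,db(*q)))
P={}
for n,p,q,z in(("FL",(72,106),(32,205),.004),("NL",(60,350),(170,250),.004),("NR",(607,356),(297,98),.004),
  ("h1",(338,104),(123,100),.027),("h2",(500,110),(164,57),.027),("h3",(337,262),(213,128),.027),("h4",(505,267),(252,84),.027)):
    P[n]=(onz(A,ca(*p),z),onz(B,db(*q),z));print(n,*P[n])
for k in(0,1):
    g=lambda n:P[n][k][:2]
    d=g("h2")-g("h1")+g("h4")-g("h3");d/=np.linalg.norm(d);e=g("NR")-g("NL");
    mid=(g("h1")+g("h2")+g("h3")+g("h4"))/4; nrm=np.array([-d[1],d[0]])
    ap=(g("FL")+g("NL"))/2
    print("yaw holes",np.arctan2(d[1],d[0]),"edge",np.arctan2(e[1],e[0]),"len",np.linalg.norm(e),"w",np.linalg.norm(g("FL")-g("NL")),"mid",mid,"apmid",ap,"lat off",(ap-mid)@nrm, "along",(ap-mid)@d,"axis apmid->mid",np.arctan2(*(mid-ap)[::-1]))
E
```

```text
rusty [0.5172 0.1431 0.059 ] [0.5193 0.1409 0.059 ] [0.5184 0.1415 0.06  ] 0.0026535861405555345
long [0.51  0.241 0.068] [0.5114 0.24   0.068 ] [0.5108 0.24   0.0688] 0.0013025588861522953
short [0.4308 0.1712 0.052 ] [0.4317 0.1694 0.052 ] [0.4315 0.1704 0.0521] 0.0017467786216358303
FL [0.3822 0.3673 0.004 ] [0.3851 0.3646 0.004 ]
NL [0.4384 0.3015 0.004 ] [0.4391 0.3031 0.004 ]
NR [0.5514 0.4024 0.004 ] [0.5521 0.3975 0.004 ]
h1 [0.4498 0.4051 0.027 ] [0.451  0.4038 0.027 ]
h2 [0.4849 0.4346 0.027 ] [0.486  0.4333 0.027 ]
h3 [0.4852 0.3624 0.027 ] [0.4866 0.3616 0.027 ]
h4 [0.5201 0.3923 0.027 ] [0.5214 0.3904 0.027 ]
yaw holes 0.7028078324832048 edge 0.7294250477245628 len 0.15145166268247132 w 0.0865300741710014 mid [0.485  0.3986] apmid [0.4103 0.3344] lat off -0.0007262527518991698 along -0.09849647529072435 axis apmid->mid 0.7101810870979082
yaw holes 0.6959768259958349 edge 0.6955356316176574 len 0.14726806922077593 w 0.08183279762599532 mid [0.4862 0.3973] apmid [0.4121 0.3338] lat off -0.0011473393306192996 along -0.09754374222645919 axis apmid->mid 0.7077385894534924
```

```bash
python3 - <<'E'
from h import *
np.set_printoptions(precision=3,suppress=True)
A,B=manip.calibration("scene"),manip.calibration("side")
print("grey flange centre",tri(A,(105,265),B,(304,295)))
print("grey flange lug R(bolt side)", [onz(A,(168,330),z) for z in(0,.05,.1)], [onz(B,(378,300),z) for z in (0,.05,.1)])
print("black left edge top",[onz(A,(290,268),z) for z in(0,.05,.1)],[onz(A,(282,380),z) for z in(0,.05,.1)])
print("black flange L side view",[onz(B,(352,205),z) for z in(0,.05,.1)])
print("grey lug near bolt in side",[onz(B,(348,272),z) for z in(.1,.15)])
print("post",[onz(A,(270,150),z) for z in(0,.1,.3)])
print(manip.tips_ahead)
E
```

```text
grey flange centre (array([0.388, 0.007, 0.121]), np.float64(0.004629382028513582))
grey flange lug R(bolt side) [array([0.464, 0.023, 0.   ]), array([0.486, 0.017, 0.05 ]), array([0.508, 0.011, 0.1  ])] [array([0.545, 0.032, 0.   ]), array([0.517, 0.001, 0.05 ]), array([ 0.489, -0.03 ,  0.1  ])]
black left edge top [array([0.526, 0.22 , 0.   ]), array([0.543, 0.2  , 0.05 ]), array([0.561, 0.181, 0.1  ])] [array([0.636, 0.083, 0.   ]), array([0.647, 0.073, 0.05 ]), array([0.657, 0.062, 0.1  ])]
black flange L side view [array([0.631, 0.27 , 0.   ]), array([0.595, 0.219, 0.05 ]), array([0.56 , 0.168, 0.1  ])]
grey lug near bolt in side [array([0.476, 0.033, 0.1  ]), array([ 0.449, -0.005,  0.15 ])]
post [array([0.339, 0.37 , 0.   ]), array([0.4  , 0.311, 0.1  ]), array([0.521, 0.193, 0.3  ])]
0.025
```

```bash
python3 -m handwheel '[[[0.3,-3.5,-2.0,0,-0.12],[0.3,-7,-4.1,0,-0.24],[0.3,-10.5,-6.1,0,-0.36],[0.3,-14,-8.2,0,-0.48],[0.3,-17.5,-10.2,0,-0.6],[0.3,-21,-12.3,0,-0.72],[0.3,-24.5,-14.3,0,-0.84],[0.3,-28,-16.3,0,-0.96]]]'
cat >> h.py <<'E'
def to(x,y,z,yaw):
    s=manip.get_state();R=np.array(s["eef_rot"]);d=R.T@(np.array([x,y,z])-s["position"])*100
    cur=np.arctan2(R[1,1],R[0,1]);t=(cur-yaw+np.pi/2)%np.pi-np.pi/2
    print(round(s["time_s"],2),"pos",np.round(s["position"],4),"shift cm",np.round(d,2),"turn",round(t,3),"w",round(s["grip_width"],4),"F",np.round(s["wrist_force"],1),"gf",round(s["grip_force"],1))
E
python3 -c "
from h import *
to(.5183,.1417,.2,2.27)"
```

```text
time_s: 0.77
position: [0.4006, 0.2935, 0.2561]
eef_rot: [[-0.871, -0.492, -0.0], [-0.492, 0.871, -0.0], [0.0, 0.0, -1.0]]
wrist_force: [0.3, 0.6, -0.3]
grip_width: 0.0598
grip_force: 0.0
0.77 pos [0.4006 0.2935 0.2561] shift cm [ -2.78 -19.01   5.6 ] turn -0.185 w 0.0598 F [ 0.3  0.6 -0.3] gf 0.0
```

```bash
python3 -m handwheel '[[[0.3,-0.3,-3.5,0,-0.06],[0.3,-0.6,-7,0,-0.127],[0.3,-0.9,-10.5,1,-0.127],[0.3,-1.2,-14,2.5,-0.127],[0.3,-1.5,-16.9,4.5,-0.127],[0.3,-1.5,-16.9,5.6,-0.127],[0.3,-1.5,-16.9,5.6,-0.127],[0.3,-1.5,-16.9,5.6,-0.127]]]' >/dev/null
python3 -c "
from h import *
to(.5183,.1417,.2,2.27)
c=manip.calibration('wrist');w=manip.camera('wrist')[:,:,::-1];cv2.imwrite('pics/e.png',w)
print(proj(c,(.5183,.1417,.059)),proj(c,(.5183,.1417,0)))"
```

```text
1.43 pos [0.4947 0.1546 0.1995] shift cm [-1.13 -2.43 -0.05] turn -0.064 w 0.0599 F [ 1.   0.1 -0.2] gf 0.0
[249.56370573 217.64363487] [254.61325708 198.85017992]
```

View pics/e.png

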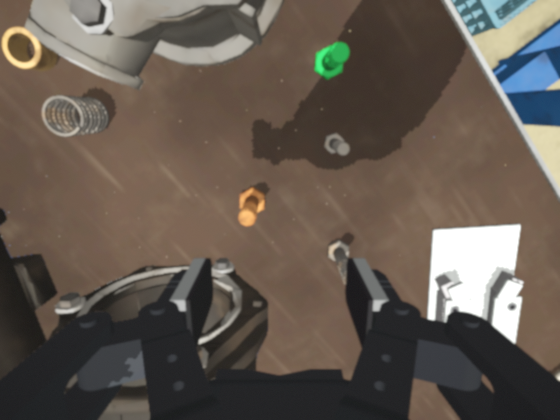

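The wrist view shows the rusty top at (248,217) and head at (254,200), matching the projection. The bystanders stand at (337,145) and (342,250).

```bash
python3 -m handwheel '[[[0.3,-0.5,-1.2,0,-0.03],[0.3,-1.1,-2.4,0,-0.064],[0.3,-1.1,-2.4,1,-0.064],[0.3,-1.1,-2.4,2.5,-0.064],[0.3,-1.1,-2.4,4.5,-0.064],[0.3,-1.1,-2.4,6.5,-0.064],[0.3,-1.1,-2.4,7.5,-0.064],[0.3,-1.1,-2.4,7.5,-0.064]]]' >/dev/null
python3 -c "
from h import *
to(.5183,.1417,.057,2.27)
c=manip.calibration('wrist');w=manip.camera('wrist')
m=cv2.inRange(cv2.cvtColor(w,cv2.COLOR_RGB2HSV),(3,110,70),(18,255,255))
n,l,s,ce=cv2.connectedComponentsWithStats(m);i=1+s[1:,4].argsort()[::-1][:3];print(s[i],ce[i]);print(proj(c,(.5183,.1417,.059)),proj(c,(.5183,.1417,0)))"
```

```text
2.15 pos [0.5162 0.1429 0.1231] shift cm [-0.11 -0.24  6.61] turn 0.001 w 0.0599 F [ 0.3 -0.3  0.6] gf 0.0
[[ 257  195   34   58 1066]
 [   0    0   22   17  260]
 [   0    5    1    1    1]] [[274.2945591  219.51407129]
 [  8.75769231   7.45      ]
 [  0.           5.        ]]
[276.64728163 241.45915565] [277.05560216 211.71054618]
```

```bash
python3 -m handwheel '[[[0.3,-0.1,-0.2,1.5,0],[0.3,-0.1,-0.2,3,0],[0.3,-0.1,-0.2,4.5,0],[0.3,-0.1,-0.2,5.8,0],[0.3,-0.1,-0.2,6.6,0],[0.3,-0.1,-0.2,6.6,0],[0.6,-0.1,-0.2,6.6,0],[0.8,-0.1,-0.2,6.6,0]]]' 40 >/dev/null
python3 -m handwheel '[[[1,0,0,0,0],[1,0,0,0,0],[1,0,0,0,0],[1,0,0,0,0],[1,0,0,0,0]]]' 40
python3 -c "
from h import *
to(.5183,.1417,.057,2.27)"
```

```text
time_s: 3.28
position: [0.5215, 0.1414, 0.0602]
eef_rot: [[-0.765, -0.644, 0.002], [-0.644, 0.765, 0.0], [-0.002, -0.001, -1.0]]
wrist_force: [0.6, -0.6, 6.3]
grip_width: 0.0123
grip_force: 39.2
3.28 pos [0.5215 0.1414 0.0602] shift cm [0.23 0.23 0.32] turn 0.001 w 0.0123 F [ 0.6 -0.6  6.3] gf 39.2
```

```bash
python3 -m handwheel '[[[1,0,0,-1,0],[1,0,0,-3,0],[1,0,0,-5.5,0],[1,0,0,-8,0],[1,0,0,-10,0],[1,0,0,-11,0],[1,0,0,-11,0]]]' 60 >/dev/null
python3 -c "
from h import *
to(.4300,.3507,.18,2.275)
a=manip.camera('scene')[220:330,200:310,::-1];b=manip.camera('side')[170:280,290:400,::-1]
cv2.imwrite('pics/f.png',cv2.resize(np.hstack([a,b]),None,fx=3.5,fy=3.5,interpolation=2))"
```

```text
3.87 pos [0.5221 0.1415 0.1719] shift cm [-6.44 21.93 -0.83] turn -0.004 w 0.0114 F [ 1.1 -0.4 -0.7] gf 58.5
```

View pics/f.png

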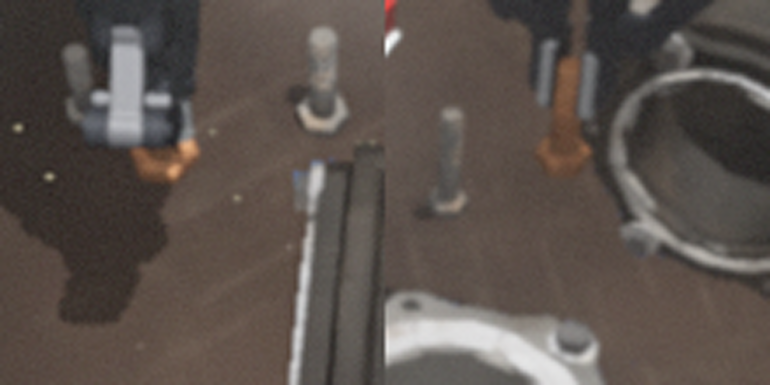

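The bolt is held and looks upright: its head is at (564,153) in the side crop and (160,160) in the scene crop, and both dark bolts still stand.

```bash
python3 - <<'E'
from h import *
A,B=manip.calibration("scene"),manip.calibration("side")
ha=(200+160/3.5,220+160/3.5);hb=(290+179/3.5,170+153/3.5)
p,e=tri(A,ha,B,hb);print(p,e)
for z in (.112,.116): print(onz(B,hb,z), onz(A,ha,z))
s=manip.get_state();q=np.array(s["position"]);print(q)
for z in (.116,.171): print(z,"side px of vertical tool axis",proj(B,(q[0],q[1],z)),proj(A,(q[0],q[1],z)))
E
```

```text
[0.52123198 0.13884604 0.1152638 ] 0.0015450999319627672
[0.52319805 0.1430127  0.112     ] [0.52034975 0.13921926 0.112     ]
[0.52061919 0.13904805 0.116     ] [0.52205725 0.13790224 0.116     ]
[0.52039249 0.1412829  0.16883996]
0.116 side px of vertical tool axis [340.38054633 212.94698299] [246.64027417 263.2746775 ]
0.171 side px of vertical tool axis [343.33133411 186.78495218] [243.62604857 241.94380538]
```

```bash
python3 -m handwheel '[[[1,-0.5,1.5,0,0],[1,-1.5,4.7,0,0],[1,-2.5,8.2,0,0],[1,-3.6,11.7,0,0],[1,-4.7,15.2,0,0],[1,-5.7,18.5,0,0],[1,-6.5,21,0,0],[1,-6.8,21.9,0,0]]]' 60 >/dev/null
python3 -m handwheel '[[[1,0,0,0.5,0],[1,0,0,2,0],[1,0,0,3.5,0],[1,0,0,5,0],[1,0,0,6,0],[1,0,0,7,0],[1,0,0,7,0],[1,0,0,7,0]]]' 60 >/dev/null
python3 -c "
from h import *
to(.4315,.352,.062,2.275)
c=manip.calibration('wrist');w=manip.camera('wrist')[:,:,::-1];cv2.imwrite('pics/g.png',w)
d=np.array([np.cos(.704),np.sin(.704)]);o=np.array([.4681,.3831])
for x in(-26,0,60): print(x,proj(c,(*(o+d*x/1000),.027)))"
```

```text
5.3 pos [0.4315 0.3517 0.0986] shift cm [-0.02  0.02  3.66] turn -0.005 w 0.0117 F [-0.   0.  -0.3] gf 58.6
-26 [281.26849495 269.11130749]
0 [281.37331985 306.41633052]
60 [281.59122498 383.60223231]
```

View pics/g.png

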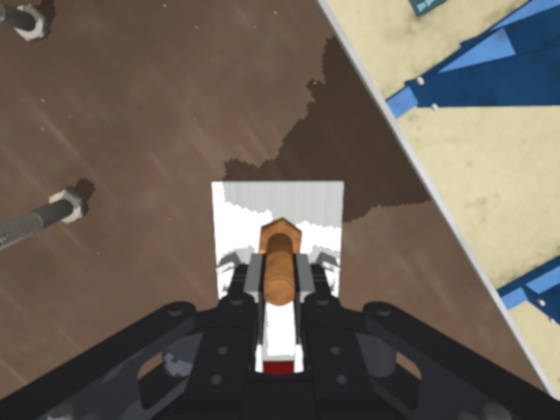

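Wrist view: the strip's axis is at column ~278.3 and the bolt's at ~280, so about 1 mm to the left is needed. The head is over the bare apron, and both dark bolts stand at the left.

```bash
python3 -m handwheel '[[[1,0,-0.1,1,0],[1,0,-0.1,2.2,0],[1,0,-0.1,3,0],[1,0,-0.1,3.4,0],[1,0,-0.1,3.4,0],[1,0,-0.1,3.4,0]]]' 60 
python3 -c "
from h import *
to(.4999,.4094,.064,2.275)"
```

```text
time_s: 5.85
position: [0.4324, 0.352, 0.0653]
eef_rot: [[-0.765, -0.644, 0.0], [-0.644, 0.765, 0.0], [-0.0, -0.0, -1.0]]
wrist_force: [-0.3, -0.4, -0.2]
grip_width: 0.0122
grip_force: 58.6
5.85 pos [0.4324 0.352  0.0653] shift cm [-8.87  0.04  0.14] turn -0.004 w 0.0122 F [-0.3 -0.4 -0.2] gf 58.6
```

```bash
python3 -m handwheel '[[[1,-0.7,0,0,0],[1,-1.5,0,0,0],[1,-2.4,0,0,0],[1,-3.3,0,0,0],[1,-4.2,0,0,0],[1,-5.1,0,0,0],[1,-6,0,0,0],[1,-6.5,0,0,0]]]' 60 >/dev/null
python3 -m handwheel '[[[1,0,0,0,0],[1,0,0,0,0]]]' 60 >/dev/null
python3 -c "
from h import *
to(.504,.4135,.064,2.275)"
```

```text
6.68 pos [0.4822 0.3939 0.0651] shift cm [-2.93  0.09  0.11] turn -0.004 w 0.012 F [-0.8 -0.1 -0.5] gf 58.7
```

Sliding freely. I'll go on to the stop while lowering slightly.

```bash
python3 -m handwheel '[[[1,-0.6,0,0,0],[1,-1.2,0,0,0],[1,-1.7,0,0,0],[1,-2.1,0,0,0],[1,-2.5,0,0,0],[1,-2.5,0,0,0],[1,-2.5,0,0,0]]]' 60 >/dev/null
python3 -c "
from h import *
to(.504,.4135,.062,2.275)
w=manip.camera('wrist')[230:420,180:380,::-1];a=manip.camera('scene')[130:230,270:400,::-1];b=manip.camera('side')[130:230,210:330,::-1]
r=lambda x:cv2.resize(x,(390,300),interpolation=2)
cv2.imwrite('pics/i.png',np.hstack([r(a),r(b)]))"
```

```text
7.27 pos [0.5012 0.4099 0.0652] shift cm [-0.44  0.1   0.32] turn -0.004 w 0.012 F [-0.3 -1.6 -0.5] gf 58.6
```

View pics/i.png

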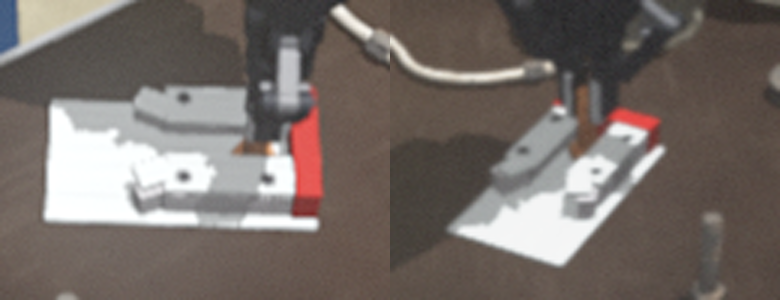

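The bolt is between the lips, just short of the red stop. Next I'll nudge it to the stop and lower it.

```bash
python3 -m handwheel '[[[1,-0.2,0,0,0],[1,-0.4,0,0,0],[1,-0.5,0,0,0],[1,-0.5,0,0.15,0],[1,-0.5,0,0.3,0],[1,-0.5,0,0.3,0]]]' 40 >/dev/null
python3 -c "
from h import *
to(.504,.4135,.06,2.275)"
```

```text
7.92 pos [0.5056 0.4136 0.0643] shift cm [0.13 0.1  0.43] turn -0.004 w 0.0116 F [-2.5 -0.9  9.1] gf 59.7
```

```bash
python3 -m handwheel '[[[0.85,0,0,-0.2,0],[0.75,0,0,-0.2,0],[0.65,0,0,-0.2,0],[0.55,0,0,-0.2,0],[0.4,0,0,-0.2,0],[0.4,0,0,-0.2,0]]]' 20
python3 -m handwheel '[[[0.4,0,0,-1,0],[0.4,0,0,-2.5,0],[0.4,0,0,-5,0],[0.4,0,0,-8,0],[0.4,0,0,-11,0],[0.4,0,0,-14,0],[0.4,0,0,-16,0],[0.4,0,0,-16,0]]]' >/dev/null
python3 -c "
from h import *
to(.504,.4135,.06,2.275)
a=manip.camera('scene')[130:230,270:400,::-1];b=manip.camera('side')[130:230,210:330,::-1]
r=lambda x:cv2.resize(x,(390,300),interpolation=2)
cv2.imwrite('pics/j.png',np.hstack([r(a),r(b)]))"
```

```text
time_s: 8.42
position: [0.5049, 0.413, 0.064]
eef_rot: [[-0.765, -0.644, -0.0], [-0.644, 0.765, -0.0], [0.0, 0.0, -1.0]]
wrist_force: [-0.8, -1.5, -0.1]
grip_width: 0.051
grip_force: 0.0
9.08 pos [0.507  0.4144 0.2311] shift cm [ 0.45  0.15 17.11] turn -0.004 w 0.0512 F [ 0.1 -0.2  1.4] gf 0.0
```

View pics/j.png

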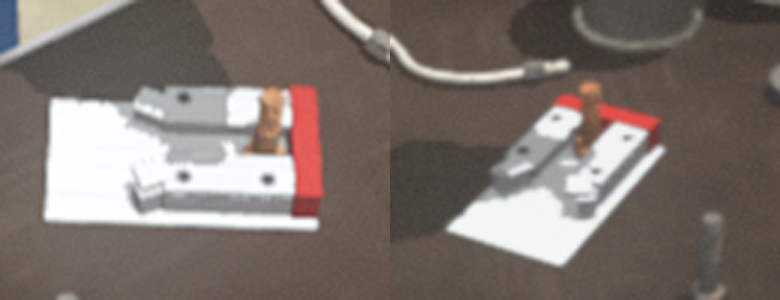

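The bolt stands between the lips, close to the stop, with its top at (269,97) in the scene crop and (590,88) in the side crop. A quick numeric check comes before handing in.

```bash
python3 - <<'E'
from h import *
A,B=manip.calibration("scene"),manip.calibration("side")
ua,ub=(359.7,162.3),(271.5,159.3)
p,e=tri(A,ua,B,ub);print(p,e)
d=np.array([np.cos(.704),np.sin(.704)]);o=np.array([.4681,.3831])
for q in(p,onz(A,ua,.063),onz(B,ub,.063)): v=q[:2]-o;print("x",v@d,"y",v@[-d[1],d[0]])
E
```

```text
[0.50269088 0.41045989 0.06355847] 0.0024227562676894976
x 0.044076502690016485 y -0.001534380961888727
x 0.04433968816082007 y 0.00047988168721079866
x 0.04371425336784511 y -0.002616160831239028
```

```bash
python3 -c "
from rig import manip
print(manip.finish_job())"
```

```text
the job is handed in; nothing more can be done
None
```

I slid the rusty bolt into the T-slot and handed the job in at about 9 s; the last images show it upright under the lips at strip x ≈ 44 mm (window 35–55 mm), with the gripper clear and the dark bolts never touched, though the hand-in returned no verdict.

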